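# Hang the inspection mirror in the sloping-front cabinet

### The job

Take the orange-handled inspection mirror out of its black stand and put it away in the clear cabinet: reach in through the sloping opening and hang the mirror by its eye on the brass hook inside, so that it hangs freely and still. Nothing may touch the blue frame around the opening, and the other things on the bench and in the cabinet are to be left where they are.

Things in the scene. Friction and masses are not known exactly. Their poses are not given: they have to be found in the camera images.
- mirror_grip (a point): Inspection mirror, loose, 50 to 98 g, 130 mm tall, upright in the stand, underside 12 mm above the bench. Its top is a solid orange grip block 34 wide (y) x 12 thick (x) x 36 mm tall: grasp it across y, tool tilted so the fingers point to +x and down. This point: the block's centre, 112 mm above the underside. x normal to the pane, at first within 0.35 rad of the robot's straight ahead; z up.
- mirror_eye (a point): Middle of the upper edge of the eye (a window through the orange handle along x, 24 wide x 28 mm tall); this edge rests on the hook. 94 mm above the mirror's underside, 18 mm below mirror_grip, same axes. Below the eye: a stem and the mirror pane, 48 wide x 48 tall x 8 mm thick. The mirror hangs upright, so carry it upright, tool tilted.
- hook_seat (a point): Where the eye rests: top of the brass hook bar, mid-length, 165 mm above the bench. The 6 mm bar is level along x: 32 mm in +x to its grey block, 22 mm in -x to its upturned end (tip 33 mm in -x, 9 mm above the bar's top). x points into the cabinet, y left, z up. When hung, mirror_grip is 18 mm above this point and the mirror clears the cabinet floor by 51 mm.
- cabinet: Fixed clear-walled cabinet, white base, sloping open front, 230 deep x 208 wide x 276 mm tall; origin under its middle, x into it (away from the robot), z up. Hook seat at (30, 0, 165) mm here. Roof at z 272 to 276 from x = 59 to 112, back wall x = 110, floor top z = 20, low front wall x = -107 mm up to the lower frame bar.
- frame: Blue frame of the opening, not to be touched; origin, axes as cabinet. Clear opening: y -85 to 85, sloping 35 degrees from level, from upper edge x = 55, z = 263 to lower edge x = -101, z = 154 mm (190 mm long). Bars 14 wide, 12 mm thick. A tool tilted 30 to 35 degrees from vertical, fingers to +x and down, goes squarely in; the roof and upper bar overhang the hook: an upright tool does not fit.
- stand: Fixed black stand, base 70 x 90 mm, 42 mm tall, origin under its centre; it holds the mirror in a slot 30 mm deep (floor 12 mm above the bench), with 1 mm play all round. It stands left or right of the cabinet. Lift the mirror straight up out of it.
- rack: Fixed green rack with three capped tubes, 70 x 120 mm, 90 mm tall, origin under its centre; on the other side of the cabinet from the stand. A bystander.
- bottle_mid (a point): Bystander: brown glass bottle, 60 mm across, 130 mm tall; point half-way up.
- tub_mid (a point): Bystander: white tub with red lid, 84 mm across, 75 mm tall; point half-way up.
- beaker_mid (a point): Bystander: clear glass beaker, 72 mm across, 95 mm tall; point half-way up.
- driver_grip (a point): Bystander: blue-handled screwdriver lying flat; point on its handle.
- weight_mid (a point): Bystander: brass weight with knob, 40 mm across, 50 mm tall, standing in front of the cabinet; point half-way up.
- pot_center (a point): Bystander: blue disc-shaped sample pot, 32 mm across, 28 mm tall, standing on the cabinet's floor right of the hook; point half-way up.
Mind the look-alikes: they are no part of the job. Of the things that look like the part that bears mirror_grip, the largest one is meant.

How it is judged:
By the outcome, as a careful person would: the job done as asked, in the order asked, and still so for the second after the job is handed in, with the robot touching nothing.
It also fails if it takes over 58 s, if anything falls off the work surface, if the arm or the gripper's body presses on something with over 40 N, if the wrist force passes 120 N, or if a joint passes its speed limit or range.

### The arm

A 7-joint arm with a two-finger parallel gripper is mounted at the origin on the work surface. World frame = base frame: x ahead of the robot, y to its left, z up, the work surface at z = 0. Lengths are in m, angles in rad, forces in N, time in s.
With the tool pointing down it reaches from about 0.425 to 0.925 m from the base axis. Payload 6.8 kg.
Tool frame: the origin (TCP) lies between the finger pads; the fingertips stand 17 mm ahead of it and the grasp point (between the pads) lies 2 mm behind it; z points along the fingers, y is the direction in which the jaws open and shut (so a half turn about z gives the same grasp; the last joint's range is limited). The gripper opens to 85 mm and grips with 20 to 120 N. Pads are 22 mm wide; open, the fingers measure 114 mm over their backs; the gripper's body (76 mm by 85 mm) begins 54 mm behind the grasp point. The pads swing forward as they close: fully open they stand 13 mm farther back than shut.
Start: joints at [1.231, 0.477, 0.022, 1.555, -0.011, 1.109, -0.083], TCP at [0.155, -0.657, 0.248] pointing down, gripper open.
Joint ranges: [-2.96, 2.96], [-0.34, 2.1], [-1.41, 1.46], [0.24, 2.44], [-1.37, 4.51], [0.17, 1.92], [-2.96, 2.96]. Speed limits (rad/s): [2.39, 2.39, 3.14, 3.14, 3.14, 3.14, 3.14].

### API

Orientations are given as a unit quaternion [w, x, y, z].
In Python, from station import bot gives the robot as it stands. The module is installed in compiled form; this text tells all that it offers.
- The arm moves only by the tool carry_out, never from a script. Its argument "moves" is a list of rows, each a list of 3 entries, a list of its own where there are three numbers: the turn, a rotation vector about the tool's x, y, z in degrees, then the shift along the tool's x, y, z in cm, then the finger opening in cm, from 0 to 8.54. A call has 1 to 5 rows; each row is the pose to reach, as a shift and turn from the pose commanded when the call began, along the tool's axes at that moment; what a row does not reach only later rows make up. A row lasts 1/8 s, in which the tool goes at most 62.5 mm and 10.7 degrees, less where a joint would pass 70% of its speed; a pose out of reach is approached as far as the arm can. A call with a gripper value outside its range is refused whole. The fingers move at their own pace and stop on an object; "newtons" is the grip in N (left out, the last holds). Time passes only in rows, so rows that repeat a pose let the fingers close. It gives the time, the measured TCP pose, the force and the opening at its end, in the units of the state.
- bot.get_obs(): the state, without advancing time (a new reading comes with each control period).
- bot.read_camera(name): name is "side" or "top" or "wrist"; returns the picture (400x640x3 uint8, red, green, blue); there is no depth.
- bot.camera_info(name): a dict with "vertical_fov" (degrees; the focal length in pixels is half the picture's height over the tangent of half this angle, whatever the lens; pixels are square), "cx", "cy" (the principal point, pixels), "k1" (the pictures are not rectified: a ray, as slopes to the right and down, at radius r is drawn at 1 + k1 r^2 times it, then the intrinsics apply), "position" and "attitude" of the camera in the world. Camera axes: x right, y up, looking along -z (the intrinsics and any distortion apply to the point x, -y, -z); pixel columns grow to the right and rows downward; lengths in m; the calibration is good to about 2 mm. A picture is of the moment at which its call begins: read the wrist's pose just before it. camera_info takes no time and is no camera call; for the wrist camera it gives the pose at the moment of the call.
- bot.hand_in(): hands the job in, once; it reports no verdict.
Trained networks look in the newest picture that a camera, given by its name, has taken for a name from the list of things; names that differ only in an ending like _2 or _b are one class to them, and where a whole thing is asked for, a point or a joint stands for the part that bears it (a point fixed in the world has none). Each returns a list of dicts, best first, with "score" (0 to 1); they miss things now and then, are a little off and sometimes report something else, mostly with a low value. They report only what shows in the picture. A call takes as long as a camera call. They do not tell look-alikes from the thing itself.
- bot.silhouettes(label, camera): "region" (400x640 bool, what is visible of it) and "location" ([column, row] in pixels, amid what is visible of it).
The state is a dict: "t": time; "q": joint angles; "joint_vel": joint speeds; "joint_torque": joint torques, N m; "eef_pos": TCP position; "tool_rot": TCP orientation; "contact_force": force on the tool from outside, world axes, zero at the start; "torque": the same for the moment, N m; "gripper_width": opening from 0.0 (shut) to 1.0 (fully open).
Only numpy, scipy, OpenCV 4.12 (cv2) and the standard library are available. Lean on these libraries where they do the work, as an engineer would, in place of code of your own. Each camera call takes 0.05 s, during which the arm holds its last target. There are 200 camera calls.

## Working session

There is one attempt and no reset: what is moved stays moved. The work goes in short steps, Python scripts to look and compute and a tool call to move; the robot and the scene stay as the last step left them, time stands still between calls to the robot, and variables do not carry over. Pictures are saved under pics/ and viewed, about 8 in all and at most 12, crops included, and the job is handed in when it is done.

Besides the shell and the picture viewer there is one more tool, called in YAML: its name, and indented under it one key for each argument. carry_out: Moves the arm, as the interface text tells. Its arguments: {"type":"object","properties":{"moves":{"type":"array"},"newtons":{"type":"number"}},"required":["moves"]}

```bash
mkdir -p pics
python3 - <<'E'
from station import bot
import cv2,numpy as np
o=bot.get_obs();print({k:np.round(v,4).tolist() for k,v in o.items()})
for c in ("side","top","wrist"):
    print(c,bot.camera_info(c))
    im=bot.read_camera(c);np.save(f"pics/{c}0.npy",im);cv2.imwrite(f"pics/{c}0.png",im[:,:,::-1])
    if c!="wrist":
        for l in ("mirror_grip","hook_seat","cabinet","frame","stand","pot_center","mirror_eye","rack"):
            for d in bot.silhouettes(l,c)[:3]:
                r=d["region"];ys,xs=np.nonzero(r)
                print(c,l,round(d["score"],2),np.round(d["location"],1),r.sum(),(xs.min(),xs.max(),ys.min(),ys.max()) if r.sum() else None)
E
```

```text
{'t': 0.0, 'q': [1.2309, 0.4778, 0.0223, 1.5565, -0.0115, 1.1093, -0.0831], 'joint_vel': [-0.0007, 0.0001, -0.0011, 0.0004, -0.0009, -0.0008, 0.0001], 'joint_torque': [0.0002, -59.6462, 1.6081, -28.1198, 0.0125, 0.0095, -0.0], 'eef_pos': [0.1549, -0.6564, 0.2473], 'tool_rot': [-0.0009, 0.9933, 0.1157, -0.0002], 'contact_force': [-0.9711, 0.1287, -0.3582], 'torque': [0.0407, -0.0144, 0.0205], 'gripper_width': 0.9985}
side {'vertical_fov': 55.44176419779157, 'cx': 313.2330494977148, 'cy': 203.44567827638573, 'k1': -0.025638351767904334, 'position': array([0.10796193, 0.78593504, 0.70118803]), 'attitude': array([-0.22057941, -0.13010404,  0.46917099,  0.84516048])}
side mirror_grip 0.79 [320.9 297.8] 299 (np.int64(316), np.int64(329), np.int64(278), np.int64(309))
side mirror_grip 0.61 [274.6 292.3] 563 (np.int64(269), np.int64(285), np.int64(272), np.int64(317))
side mirror_grip 0.57 [248.6 333.9] 404 (np.int64(240), np.int64(256), np.int64(317), np.int64(353))
side hook_seat 0.72 [280.3 292.9] 531 (np.int64(269), np.int64(285), np.int64(272), np.int64(317))
side cabinet 0.93 [291.4 20
[... 1420 characters left out ...]
.8] 833 (np.int64(304), np.int64(372), np.int64(155), np.int64(222))
top stand 0.74 [256.5 228.8] 355 (np.int64(243), np.int64(267), np.int64(217), np.int64(236))
top pot_center 0.48 [348.2 167.5] 60 (np.int64(345), np.int64(352), np.int64(164), np.int64(172))
top rack 0.88 [422.5 228.4] 632 (np.int64(408), np.int64(441), np.int64(220), np.int64(241))
top rack 0.58 [257.6 227.5] 289 (np.int64(244), np.int64(266), np.int64(218), np.int64(236))
wrist {'vertical_fov': 65.01914599519324, 'cx': 322.2004896833952, 'cy': 198.22148565855676, 'k1': -0.05635795428805434, 'position': array([ 0.22898423, -0.6399252 ,  0.37428339]), 'attitude': array([ 0.7746385 , -0.11917193,  0.09463739, -0.61382164])}
```

Run:
```python
import cv2,numpy as np
s=cv2.imread("pics/side0.png")[120:370,200:520]; t=cv2.imread("pics/top0.png")[120:280,210:470]
a=cv2.resize(s,None,fx=2.5,fy=2.5,interpolation=cv2.INTER_CUBIC)[:600]
b=cv2.resize(t,None,fx=3,fy=3,interpolation=cv2.INTER_CUBIC)
cv2.imwrite("pics/s1.png",a[:600,:800]);cv2.imwrite("pics/t1.png",b[:600,:800])
```

```text
(no output)
```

View pics/s1.png

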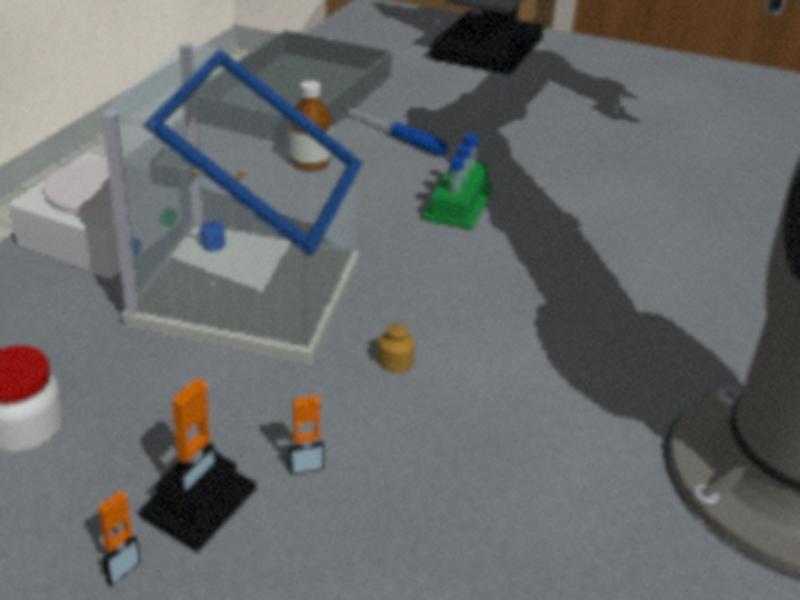

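View pics/t1.png

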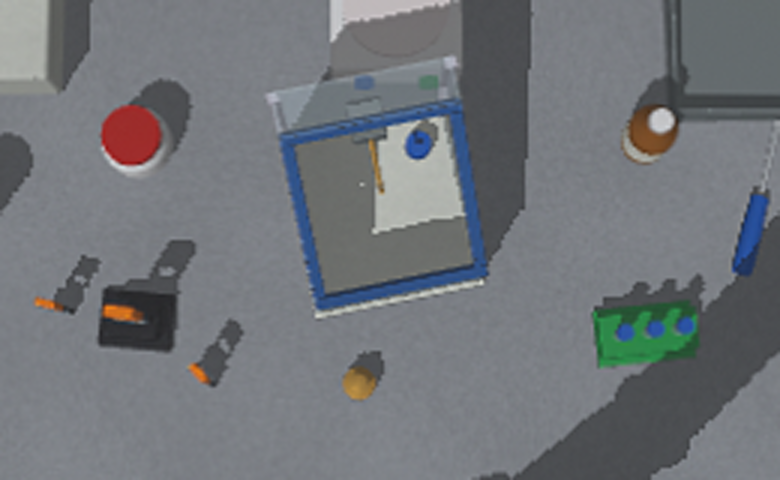

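```bash
cat > h.py <<'E'
import numpy as np,cv2
from station import bot
from scipy.spatial.transform import Rotation as R
from scipy.optimize import minimize
def rq(q): return R.from_quat(np.roll(q,-1))
def proj(c,P):
    f=200/np.tan(np.radians(c["vertical_fov"]/2))
    p=rq(c["attitude"]).inv().apply(np.atleast_2d(P)-c["position"])
    s=np.c_[p[:,0],-p[:,1]]/-p[:,2:]
    s*=1+c["k1"]*(s**2).sum(1)[:,None]
    return s*f+[c["cx"],c["cy"]]
def place(v,P): return R.from_euler("z",v[2]).apply(P)+[v[0],v[1],0]
def box(x0,x1,y0,y1,z0,z1): return np.array([[x,y,z] for x in(x0,x1) for y in(y0,y1) for z in(z0,z1)])/1e3
def hull(c,P,shape=(400,640)):
    m=np.zeros(shape,np.uint8)
    h=cv2.convexHull((proj(c,P)*16).astype(np.int32).reshape(-1,1,2))
    cv2.fillConvexPoly(m,h,255,cv2.LINE_AA,4); return m/255.
# frame: slope axes; slab
sl=np.array([156,0,109.])/np.hypot(156,109); n=np.array([-sl[2],0,sl[0]]); mid=np.array([-23,0,208.5])
def slab(L,w):
    return np.array([mid+sl*a*L+np.array([0,b*w,0])+n*k for a in(-1,1) for b in(-1,1) for k in (-6,6)])/1e3
def slabface(L,w,k):
    return np.array([mid+sl*a*L+np.array([0,b*w,0])+n*k for a in(-1,1) for b in(-1,1)])/1e3
def frame_mask(c,v):
    o=hull(c,place(v,slab(109,99))); i=np.minimum(hull(c,place(v,slabface(95,85,6))),hull(c,place(v,slabface(95,85,-6))))
    return np.clip(o-i,0,1)
def fit(masks,model,v0,scale=(.02,.02,.1)):
    def cost(v): return sum(((cv2.GaussianBlur(model(c,v),(0,0),1)-cv2.GaussianBlur(m,(0,0),1))[w]**2).sum() for c,m,w in masks)
    s=np.vstack([v0]+[np.array(v0)+np.eye(3)[i]*scale[i] for i in range(3)])
    r=minimize(cost,v0,method="Nelder-Mead",options=dict(initial_simplex=s,xatol=1e-5,fatol=1e-3,maxiter=400))
    return r.x,r.fun
def tooldelta(p,Rt,o=None):
    "from the pose o to pose p, rotation Rt: rotvec deg, shift cm, in tool axes"
    o=o or bot.get_obs(); R0=rq(o["tool_rot"])
    return np.round(np.degrees((R0.inv()*Rt).as_rotvec()),1),np.round(100*R0.inv().apply(p-o["eef_pos"]),2)
def toolrot(yaw,tilt,flip=False):
    "fingers to +x (yaw) and down, jaw axis y horizontal"
    z=np.array([np.sin(tilt),0,-np.cos(tilt)]); y=np.array([0,-1.,0])*(-1 if flip else 1); x=np.cross(y,z)
    return R.from_euler("z",yaw)*R.from_matrix(np.c_[x,y,z])
def hsv(im): return cv2.cvtColor(im,cv2.COLOR_RGB2HSV)
E
python3 - <<'E'
from h import *
ci={c:bot.camera_info(c) for c in("top","side")}
im={c:np.load(f"pics/{c}0.npy") for c in ci}
def win(x0,x1,y0,y1):return np.s_[y0:y1,x0:x1]
def msk(c,lo,hi): return cv2.inRange(hsv(im[c]),lo,hi)/255.
bl=((100,110,40),(125,255,255));og=((5,190,120),(16,255,255))
W={"top":win(295,378,148,228),"side":win(252,350,135,225)}
import itertools
def run(model,W,col,v0):
    M={c:(ci[c],msk(c,*col),W[c]) for c in W}
    for k in (["top"],["side"],["top","side"]):
        v,f=fit([M[c] for c in k],model,v0); print(k,np.round(v,4),round(f,1),[ (M[c][1][W[c]].sum(),model(ci[c],v).sum()) for c in k])
    return v
# initial: cabinet via ray at plane
def ray(c,px,z):
    from scipy.optimize import least_squares
    return least_squares(lambda a:(proj(ci[c],[a[0],a[1],z])-px)[0],[.5,0]).x
c0=ray("top",[339,189],.2085);print(c0)
v=run(frame_mask,W,bl,[*c0,.19])
g0=ray("top",[251,224],.142);print(g0)
W2={"top":win(242,262,218,231),"side":win(266,288,268,307)}
grip=lambda c,v:hull(c,place(v,box(-6,6,-17,17,62,142)))
g=run(grip,W2,og,[*g0,-.1])
print("hook",place(v,np.array([[.03,0,.165]])))
E
```

```text
[ 0.59187386 -0.00665306]
['top'] [6.162e-01 4.000e-04 1.930e-01] 170.0 [(np.float64(906.0), np.float64(1125.0039215686274))]
['side'] [ 0.6194 -0.0045  0.2181] 158.3 [(np.float64(1167.0), np.float64(1411.8549019607842))]
['top', 'side'] [ 0.6161 -0.0008  0.2147] 381.7 [(np.float64(906.0), np.float64(1123.0117647058823)), (np.float64(1167.0), np.float64(1429.1960784313724))]
[0.4836129  0.29372841]
['top'] [ 0.4898  0.3195 -0.2073] 16.5 [(np.float64(35.0), np.float64(81.58823529411765))]
['side'] [0.4946 0.289  0.2743] 78.1 [(np.float64(286.0), np.float64(405.75686274509803))]
['top', 'side'] [0.4861 0.3014 0.2763] 103.4 [(np.float64(35.0), np.float64(96.05490196078432)), (np.float64(286.0), np.float64(414.7725490196079))]
hook [[0.6453675  0.00562742 0.165     ]]
```

Run:
```python
from h import *
o=bot.get_obs(); R0=rq(o["tool_rot"])
W=[([.40,-.33,.36],R0)]
print(tooldelta(*W[0],o))
c=bot.camera_info("wrist"); print("cam in tool",np.round(R0.inv().apply(c["position"]-o["eef_pos"]),4),np.round((R0.inv()*rq(c["attitude"])).apply([0,0,-1]),3))
```

```text
(array([0., 0., 0.]), array([ 31.35, -26.2 , -11.17]))
cam in tool [ 0.0758  0.0004 -0.1259] [-0.301 -0.001  0.954]
```

carry_out:
  moves:
    - [[0,0,0],[4.5,-3.7,-1.6],8.5]
    - [[0,0,0],[9,-7.5,-3.2],8.5]
    - [[0,0,0],[13.5,-11.2,-4.8],8.5]
    - [[0,0,0],[18,-15,-6.4],8.5]
    - [[0,0,0],[22.4,-18.7,-8],8.5]

```text
t: 1.58
eef_pos: [0.3312, -0.4218, 0.3291]
tool_rot: [0.0, 0.993, 0.116, 0.0]
contact_force: [0.3, -0.9, -0.3]
gripper_width: 0.991
```

Run:
```python
from h import *
o=bot.get_obs(); print(o["t"],o["eef_pos"],np.round(o["q"],2),rq(o["tool_rot"]).as_matrix().round(2).tolist())
Rt=toolrot(.1,np.radians(33))
for p in ([.42,-.08,.36],[.40,.28,.27]): print(tooldelta(p,Rt,o))
```

```text
1.575 [ 0.33115733 -0.42181099  0.32913483] [ 0.88  0.18 -0.1   1.78  0.02  1.18 -0.57] [[0.97, 0.23, 0.0], [0.23, -0.97, -0.0], [0.0, 0.0, -1.0]]
(array([-2.1, 32.9,  7.4]), array([ 16.51, -31.22,  -3.1 ]))
(array([-2.1, 32.9,  7.4]), array([ 22.83, -66.72,   5.87]))
```

carry_out:
  moves:
    - [[-0.4,6.6,1.5],[2.8,-5.3,-0.5],8.5]
    - [[-0.8,13.2,3],[5.6,-10.6,-1],8.5]
    - [[-1.3,19.7,4.4],[8.4,-15.9,-1.5],8.5]
    - [[-1.7,26.3,5.9],[11.2,-21.2,-2.1],8.5]
    - [[-2.1,32.9,7.4],[14,-26.5,-2.6],8.5]

```text
t: 2.2
eef_pos: [0.4058, -0.1318, 0.3551]
tool_rot: [-0.014, 0.957, 0.047, 0.285]
contact_force: [1.4, 1.1, -0.0]
gripper_width: 0.997
```

Run:
```python
from h import *
o=bot.get_obs(); print(o["t"],o["eef_pos"],np.round(o["q"],2),rq(o["tool_rot"]).as_matrix().round(2).tolist())
Rt=toolrot(0,np.radians(33))
for p in ([.40,.20,.32],[.40,.29,.26]): print(tooldelta(p,Rt,o))
```

```text
2.2 [ 0.40584717 -0.13184231  0.3551389 ] [ 0.74 -0.28 -0.31  2.27 -0.58  0.7  -0.69] [[0.83, 0.1, 0.55], [0.08, -1.0, 0.05], [0.55, -0.0, -0.84]]
(array([-3.1, -0.2,  4.7]), array([  0.29, -33.08,   4.42]))
(array([-3.1, -0.2,  4.7]), array([ -2.27, -42.03,   9.93]))
```

Run:
```python
from h import *
o=bot.get_obs()
Rt=toolrot(0,np.radians(33))
for p in ([.455,.03,.355],[.44,.16,.34]): print(tooldelta(p,Rt,o))
```

```text
(array([-3.1, -0.2,  4.7]), array([  5.4 , -15.63,   3.57]))
(array([-3.1, -0.2,  4.7]), array([  4.39, -28.71,   4.71]))
```

carry_out:
  moves:
    - [[-0.6,0,1],[1.9,-5.2,1.2],8.5]
    - [[-1.2,0,2],[3.7,-10.4,2.4],8.5]
    - [[-2,0,3],[5.4,-15.6,3.6],8.5]
    - [[-2.5,0,4],[4.9,-21.5,4.1],8.5]
    - [[-3.1,-0.2,4.7],[4.4,-27.5,4.6],8.5]

```text
t: 2.82
eef_pos: [0.4411, 0.1377, 0.3411]
tool_rot: [-0.0, 0.959, 0.002, 0.282]
contact_force: [1.3, -0.6, 0.7]
gripper_width: 0.994
```

Run:
```python
from h import *
o=bot.get_obs(); print(o["t"],o["eef_pos"],np.round(o["q"],2),rq(o["tool_rot"]).as_matrix().round(2).tolist())
Rt=toolrot(0,np.radians(33))
for p in ([.41,.295,.25],): print(tooldelta(p,Rt,o))
```

```text
2.825 [0.44109047 0.13773409 0.3411097 ] [ 0.68 -0.33 -1.04  2.21 -0.12  0.56 -1.89] [[0.84, 0.0, 0.54], [0.0, -1.0, 0.0], [0.54, 0.0, -0.84]]
(array([-0.1,  0.3,  0.2]), array([ -7.49, -15.74,   6.  ]))
```

Run:
```python
from h import *
o=bot.get_obs()
print(tooldelta([.47,.25,.33],toolrot(0,0),o))
```

```text
(array([ -0. , -32.7,   0.2]), array([  1.87, -11.22,   2.51]))
```

carry_out:
  moves:
    - [[0,-8,0],[0.5,-2.8,0.6],8.5]
    - [[0,-16,0],[1,-5.6,1.2],8.5]
    - [[0,-24,0],[1.4,-8.4,1.8],8.5]
    - [[0,-32.7,0],[1.9,-11.2,2.5],8.5]
    - [[0,-32.7,0],[1.9,-11.2,2.5],8.5]

```text
t: 3.45
eef_pos: [0.472, 0.25, 0.3276]
tool_rot: [-0.002, 1.0, 0.002, -0.005]
contact_force: [-0.7, 0.7, 0.5]
gripper_width: 1.0
```

Run:
```python
from h import *
o=bot.get_obs(); print(o["t"],o["eef_pos"],np.round(o["q"],2),rq(o["tool_rot"]).as_matrix().round(2).tolist())
im=bot.read_camera("wrist");np.save("pics/w1.npy",im);cv2.imwrite("pics/w1.png",im[:,:,::-1])
```

```text
3.45 [0.47204907 0.25003748 0.32763512] [ 0.38  0.44 -1.27  1.73  0.42  1.3  -2.55] [[1.0, 0.0, -0.01], [0.0, -1.0, 0.0], [-0.01, -0.0, -1.0]]
```

View pics/w1.png

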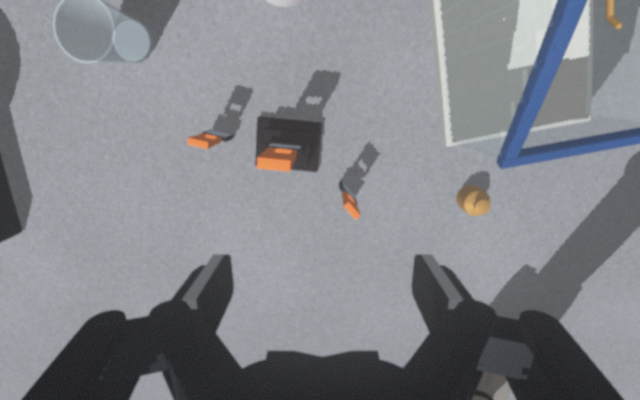

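```bash
cat >> h.py <<'E'
def msk(im,lo,hi): return cv2.inRange(hsv(im),lo,hi)/255.
BL=((100,100,25),(130,255,255));OG=((3,120,70),(17,255,255))
E
python3 - <<'E'
from h import *
c=bot.camera_info("wrist"); im=np.load("pics/w1.npy")
m=msk(im,*OG); W=np.s_[138:178,250:306]
print(m[W].sum())
# slab: grip box solid + thinner eye region ignored; use grip-only and full-handle
for z0 in (62,106):
    g=lambda c,v:hull(c,place(v,box(-6,6,-17,17,z0,142)))
    v,f=fit([(c,m,W)],g,[.487,.298,0]);print(z0,v.round(4),round(f,1),g(c,v).sum())
st=lambda c,v:hull(c,place(v,box(-35,35,-45,45,0,42)))
dk=(im.max(2)<75)*1.
W2=np.s_[105:180,245:335]
dk2=np.maximum(dk,msk(im,*OG)*0)
v,f=fit([(c,dk,W2)],st,[.49,.3,0]);print("stand",v.round(4),round(f,1),dk[W2].sum(),st(c,v).sum())
ft=[(c,msk(im,*BL),np.s_[0:175,495:640])]
v,f=fit(ft,frame_mask,[.616,0,.2]);print("frame wrist",v.round(4),round(f,1))
ct={k:(bot.camera_info(k),np.load(f"pics/{k}0.npy")) for k in("top","side")}
W={"top":np.s_[148:228,295:378],"side":np.s_[135:225,252:350]}
L=[(ct[k][0],msk(ct[k][1],*BL),W[k]) for k in ct]
for S in (L[:1],L[1:],L,L+ft): v,f=fit(S,frame_mask,[.616,0,.2]);print("frame",v.round(4),round(f,1),[round(s[1][s[2]].sum()/frame_mask(s[0],v)[s[2]].sum(),2) for s in S])
print(place(v,np.array([[.03,0,.165]])))
E
```

```text
715.0
62 [0.4835 0.3003 0.0581] 95.0 901.0235294117648
106 [ 0.486   0.2986 -0.021 ] 33.0 698.1450980392157
stand [0.4882 0.2929 0.0346] 1651.9 2012.0 3958.3176470588237
frame wrist [ 0.6154 -0.0066  0.1863] 1008.3
frame [ 6.163e-01 -1.000e-04  1.943e-01] 149.9 [np.float64(0.85)]
frame [ 0.6193 -0.0044  0.2164] 143.9 [np.float64(0.87)]
frame [ 0.6166 -0.001   0.2125] 349.1 [np.float64(0.85), np.float64(0.86)]
frame [ 0.6157 -0.0041  0.2091] 1496.2 [np.float64(0.85), np.float64(0.86), np.float64(0.75)]
[[0.64506798 0.00215652 0.165     ]]
```

Run:
```python
from h import *
o=bot.get_obs()
print(tooldelta([.431,.299,.21],toolrot(0,np.radians(32)),o))
```

```text
(array([-0.3, 32.6,  0.2]), array([-3.96, -4.89, 11.85]))
```

carry_out:
  moves:
    - [[0,8,0],[-1,-1.2,2],8.5]
    - [[0,16,0],[-2,-2.4,4],8.5]
    - [[0,24,0],[-3,-3.6,7],8.5]
    - [[-0.3,32.6,0],[-4,-4.9,9.5],8.5]
    - [[-0.3,32.6,0],[-4,-4.9,11.8],8.5]

```text
t: 4.12
eef_pos: [0.4411, 0.2789, 0.2187]
tool_rot: [0.024, 0.982, 0.009, 0.185]
contact_force: [0.2, 0.3, -0.4]
gripper_width: 0.994
```

Run:
```python
from h import *
o=bot.get_obs(); print(o["t"],o["eef_pos"],np.round(o["q"],2),rq(o["tool_rot"]).as_matrix().round(2).tolist())
c=bot.camera_info("wrist")
im=bot.read_camera("wrist");np.save("pics/w2.npy",im);cv2.imwrite("pics/w2.png",im[:,:,::-1])
```

```text
4.125 [0.4410659  0.27887237 0.21866026] [-0.3   0.21 -0.63  2.11  0.66  0.77 -2.92] [[0.93, 0.01, 0.36], [0.03, -1.0, -0.04], [0.36, 0.05, -0.93]]
```

View pics/w2.png

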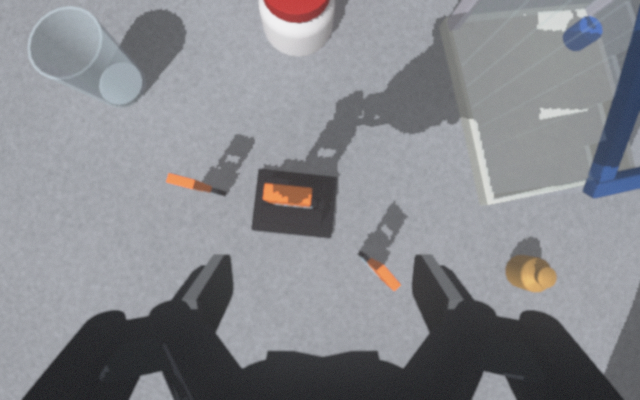

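carry_out:
  moves:
    - [[0,0,0],[0,0,0],8.5]
    - [[0,0,0],[0,0,0],8.5]
    - [[0,0,0],[0,0,0],8.5]

```text
t: 4.55
eef_pos: [0.442, 0.2793, 0.2189]
tool_rot: [0.023, 0.983, 0.008, 0.184]
contact_force: [-0.1, -0.7, -0.5]
gripper_width: 0.994
```

Run:
```python
from h import *
o=bot.get_obs(); print(o["t"],o["eef_pos"],np.round(o["q"],2),rq(o["tool_rot"]).as_matrix().round(2).tolist())
print(tooldelta([.431,.299,.21],toolrot(0,np.radians(32)),o))
```

```text
4.55 [0.44199192 0.27926183 0.21890163] [-0.29  0.21 -0.64  2.11  0.66  0.77 -2.92] [[0.93, 0.01, 0.36], [0.02, -1.0, -0.04], [0.36, 0.05, -0.93]]
(array([ 2.3, 10.8,  1.7]), array([-1.3 , -2.02,  0.35]))
```

carry_out:
  moves:
    - [[0.6,3,0.5],[-0.4,-0.6,0.1],8.5]
    - [[1.2,6,1],[-0.8,-1.2,0.2],8.5]
    - [[2.3,10.8,1.7],[-1.3,-2,0.3],8.5]
    - [[2.3,10.8,1.7],[-1.3,-2,0.3],8.5]

```text
t: 5.05
eef_pos: [0.4379, 0.2843, 0.1879]
tool_rot: [0.032, 0.976, 0.009, 0.213]
contact_force: [0.7, 0.6, -0.9]
gripper_width: 0.992
```

Run:
```python
from h import *
o=bot.get_obs(); print(o["t"],o["eef_pos"],np.round(o["q"],2),rq(o["tool_rot"]).as_matrix().round(2).tolist())
print(tooldelta([.431,.299,.21],toolrot(0,np.radians(32)),o))
```

```text
5.05 [0.43788604 0.28430834 0.18793749] [-1.13  0.2   0.24  2.21  0.61  0.59 -2.94] [[0.91, 0.0, 0.42], [0.03, -1.0, -0.06], [0.42, 0.07, -0.91]]
(array([3.2, 7.3, 2. ]), array([ 0.34, -1.32, -2.37]))
```

carry_out:
  moves:
    - [[0,0,-10],[0,0,-2],8.5]
    - [[0,0,-20],[0,0,-4],8.5]
    - [[0,0,-30],[0,0,-6],8.5]
    - [[0,0,-40],[0,0,-6],8.5]
    - [[0,0,-50],[0,0,-6],8.5]

```text
t: 5.68
eef_pos: [0.4128, 0.2882, 0.2431]
tool_rot: [0.119, 0.88, 0.423, 0.18]
contact_force: [-0.3, 0.0, 0.3]
gripper_width: 0.994
```

carry_out:
  moves:
    - [[0,0,-10],[0,0,0],8.5]
    - [[0,0,-20],[0,0,0],8.5]
    - [[0,0,-30],[0,0,0],8.5]
    - [[0,0,-40],[0,0,0],8.5]
    - [[0,0,-50],[0,0,0],8.5]

```text
t: 6.3
eef_pos: [0.4128, 0.288, 0.2428]
tool_rot: [0.184, 0.619, 0.756, 0.112]
contact_force: [-0.2, -0.6, -0.6]
gripper_width: 0.998
```

Run:
```python
from h import *
o=bot.get_obs(); print(o["t"],o["eef_pos"],np.round(o["q"],2),rq(o["tool_rot"]).as_matrix().round(2).tolist())
print(tooldelta([.42,.299,.24],toolrot(0,np.radians(32),True),o))
```

```text
6.3 [0.41282038 0.287976   0.24275391] [-1.04  0.09  0.07  2.18  0.57  0.76 -1.17] [[-0.17, 0.89, 0.42], [0.98, 0.21, -0.06], [-0.14, 0.4, -0.91]]
(array([ -7.7,  -3.9, -77.5]), array([0.99, 0.76, 0.49]))
```

carry_out:
  moves:
    - [[-1,-0.5,-10],[0.2,0.1,0.1],8.5]
    - [[-2,-1,-20],[0.4,0.3,0.2],8.5]
    - [[-3,-1.5,-30],[0.6,0.5,0.3],8.5]
    - [[-4,-2,-40],[0.8,0.6,0.4],8.5]
    - [[-5,-2.5,-50],[1,0.8,0.5],8.5]

```text
t: 6.92
eef_pos: [0.4204, 0.2993, 0.24]
tool_rot: [0.256, 0.235, 0.937, 0.043]
contact_force: [0.1, -0.0, 0.0]
gripper_width: 0.992
```

Run:
```python
from h import *
o=bot.get_obs(); print(o["t"],o["eef_pos"],np.round(o["q"],2),rq(o["tool_rot"]).as_matrix().round(2).tolist())
print(tooldelta([.42,.299,.22],toolrot(0,np.radians(32),True),o))
```

```text
6.925 [0.42042093 0.29926244 0.23998664] [-1.04  0.1   0.02  2.21  0.74  0.72 -0.48] [[-0.76, 0.42, 0.5], [0.46, 0.89, -0.04], [-0.46, 0.2, -0.86]]
(array([ -2.7,  -1.4, -27.5]), array([ 0.94, -0.44,  1.71]))
```

carry_out:
  moves:
    - [[-1,-0.5,-9.5],[0.3,-0.1,0.6],8.5]
    - [[-2,-1,-19],[0.6,-0.3,1.2],8.5]
    - [[-2.7,-1.4,-27.5],[0.9,-0.4,1.7],8.5]
    - [[-2.7,-1.4,-27.5],[0.9,-0.4,1.7],8.5]

```text
t: 7.42
eef_pos: [0.4201, 0.2987, 0.2199]
tool_rot: [0.276, 0.004, 0.961, -0.0]
contact_force: [-0.1, -0.2, 0.2]
gripper_width: 0.997
```

Run:
```python
from h import *
o=bot.get_obs(); print(o["t"],o["eef_pos"],np.round(o["q"],2),rq(o["tool_rot"]).as_matrix().round(2).tolist())
c=bot.camera_info("wrist")
im=bot.read_camera("wrist");np.save("pics/w3.npy",im);cv2.imwrite("pics/w3.png",im[:,:,::-1])
```

```text
7.425 [0.42014749 0.29871336 0.21990601] [-1.02  0.12  0.    2.26  0.87  0.64 -0.14] [[-0.85, 0.01, 0.53], [0.01, 1.0, -0.0], [-0.53, 0.0, -0.85]]
```

View pics/w3.png

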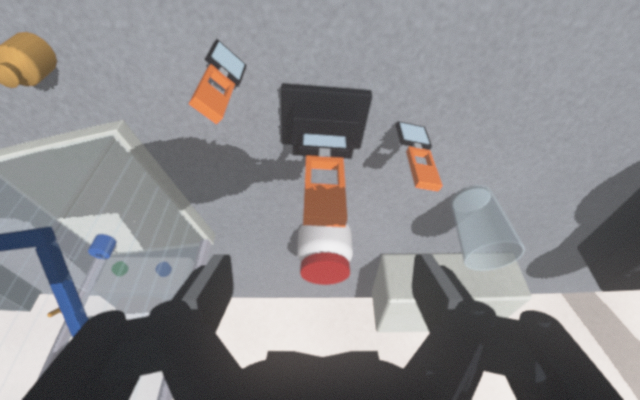

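Run:
```python
from h import *
c=bot.camera_info("wrist"); im=np.load("pics/w3.npy"); o=bot.get_obs()
m=msk(im,*OG); W=np.s_[145:240,290:362]
for z0 in (70,72,74):
  def g(c,v,t=6):
    h=hull(c,place(v,box(-t,t,-17,17,z0,142)))
    e=np.minimum(hull(c,place(v,box(-t,-t,-12,12,78,106))),hull(c,place(v,box(t,t,-12,12,78,106))))
    return np.clip(h-e,0,1)
  v,f=fit([(c,m,W)],g,[.487,.298,0]);print(z0,v.round(4),round(f,1),m[W].sum(),g(c,v).sum())
vis=cv2.cvtColor((m*255).astype(np.uint8),cv2.COLOR_GRAY2BGR); vis[...,2]=g(c,v)*255
st=lambda c,v:hull(c,place(v,box(-35,35,-45,45,0,42)))
dk=(im.max(2)<85)*1.
v2,f=fit([(c,dk,np.s_[75:150,270:380])],st,[.49,.3,0]);print("stand",v2.round(4),round(f,1))
pt=np.array([*v[:2],.124]); Rt=toolrot(v[2],np.radians(32),True)
for b in (0,.05): print(b,tooldelta(pt+Rt.apply([0,0,.002-b]),Rt,o))
cv2.imwrite("pics/v3.png",cv2.resize(vis[W],None,fx=6,fy=6,interpolation=0))
```

```text
70 [0.485  0.3002 0.0077] 257.1 2232.0 2725.6901960784317
72 [ 0.4848  0.3003 -0.0329] 212.6 2232.0 2668.9882352941177
74 [ 0.484   0.3    -0.0713] 182.3 2232.0 2621.886274509804
stand [ 0.4875  0.3    -0.1074] 1126.1
0 (array([2.1, 0. , 3. ]), array([-0.3 ,  0.1 , 11.74]))
0.05 (array([2.1, 0. , 3. ]), array([-0.3 ,  0.28,  6.74]))
```

View pics/v3.png

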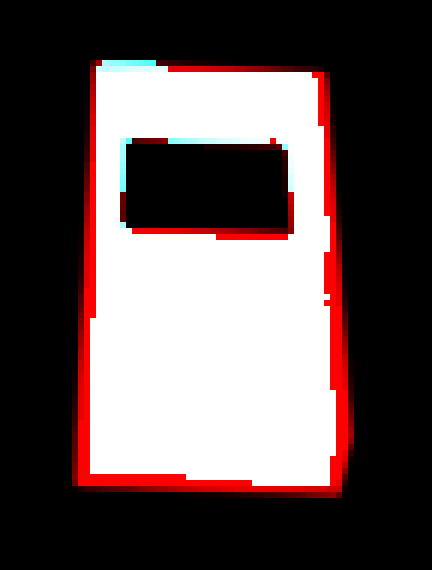

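Run:
```python
from h import *
o=bot.get_obs()
pt=np.array([.485,.300,.124]); Rt=toolrot(-.09,np.radians(32),True)
for b in (0,.06): print(b,tooldelta(pt+Rt.apply([0,0,.002-b]),Rt,o))
```

```text
0 (array([ 2.6, -0. ,  3.9]), array([-0.38,  0.1 , 11.79]))
0.06 (array([ 2.6, -0. ,  3.9]), array([-0.39,  0.37,  5.8 ]))
```

carry_out:
  moves:
    - [[1.3,0,2],[-0.2,0.2,3],8.5]
    - [[2.6,0,3.9],[-0.4,0.37,5.8],8.5]
    - [[2.6,0,3.9],[-0.4,0.28,7.8],8.5]
    - [[2.6,0,3.9],[-0.4,0.19,9.8],8.5]
    - [[2.6,0,3.9],[-0.38,0.1,11.8],8.5]
  newtons: 40

```text
t: 8.1
eef_pos: [0.4866, 0.3009, 0.122]
tool_rot: [0.276, 0.043, 0.96, -0.011]
contact_force: [-0.0, 0.3, -0.3]
gripper_width: 0.995
```

Run:
```python
from h import *
o=bot.get_obs(); print(o["t"],o["eef_pos"],np.round(o["q"],2),o["contact_force"])
pt=np.array([.485,.300,.124]); Rt=toolrot(-.09,np.radians(32),True)
print(tooldelta(pt+Rt.apply([0,0,.002]),Rt,o))
im=bot.read_camera("wrist");np.save("pics/w4.npy",im);cv2.imwrite("pics/w4.png",im[:,:,::-1])
```

```text
8.1 [0.48658702 0.30093377 0.1219936 ] [-1.    0.39  0.11  2.22  1.13  0.47 -0.45] [-0.0326796   0.34221399 -0.25021826]
(array([ 0.1,  0. , -0. ]), array([ 0.02, -0.11, -0.05]))
```

View pics/w4.png

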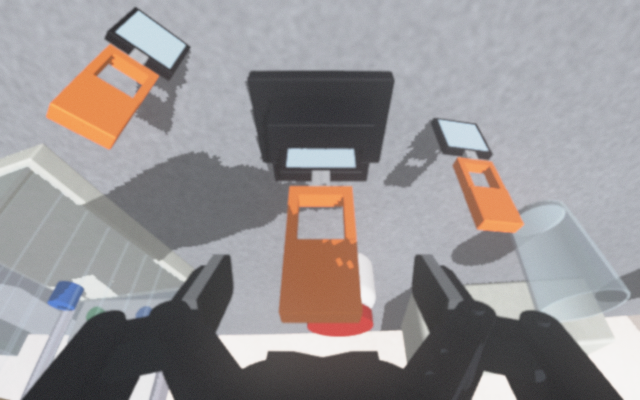

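carry_out:
  moves:
    - [[0,0,0],[0,0,0],3]
    - [[0,0,0],[0,0,0],3]
    - [[0,0,0],[0,0,0],3]
    - [[0,0,0],[0,0,0],3]
    - [[0,0,0],[0,0,0],3]
  newtons: 45

```text
t: 8.78
eef_pos: [0.4859, 0.3012, 0.123]
tool_rot: [0.276, 0.041, 0.96, -0.012]
contact_force: [-2.0, -0.6, 6.0]
gripper_width: 0.389
```

Run:
```python
from h import *
o=bot.get_obs(); print(o["t"],o["eef_pos"],np.round(o["q"],2),o["contact_force"],o["gripper_width"]*85.4)
p=o["eef_pos"]
for dz in (.04,.08,.14): print(dz,tooldelta(p+[0,0,dz],rq(o["tool_rot"]),o))
```

```text
8.775 [0.48585701 0.30117232 0.12295557] [-1.    0.38  0.11  2.22  1.13  0.47 -0.44] [-1.99470986 -0.56815161  6.0286651 ] 33.19029959556846
0.04 (array([0., 0., 0.]), array([-2.12,  0.  , -3.39]))
0.08 (array([0., 0., 0.]), array([-4.25,  0.01, -6.78]))
0.14 (array([0., 0., 0.]), array([-7.430e+00,  1.000e-02, -1.186e+01]))
```

carry_out:
  moves:
    - [[0,0,0],[-0.42,0,-0.68],3]
    - [[0,0,0],[-0.85,0,-1.36],3]
    - [[0,0,0],[-1.27,0,-2.03],3]
    - [[0,0,0],[-1.7,0,-2.71],3]
    - [[0,0,0],[-2.12,0,-3.39],3]

```text
t: 9.4
eef_pos: [0.4856, 0.3007, 0.1627]
tool_rot: [0.276, 0.041, 0.96, -0.012]
contact_force: [0.3, -1.0, -1.3]
gripper_width: 0.393
```

carry_out:
  moves:
    - [[0,0,0],[-1.06,0,-1.7],3]
    - [[0,0,0],[-2.65,0,-4.2],3]
    - [[0,0,0],[-4.25,0,-6.8],3]
    - [[0,0,0],[-5.8,0,-9.3],3]
    - [[0,0,0],[-7.4,0,-11.9],3]

```text
t: 10.02
eef_pos: [0.4849, 0.3005, 0.3033]
tool_rot: [0.275, 0.041, 0.96, -0.012]
contact_force: [0.9, -0.9, -1.4]
gripper_width: 0.391
```

Run:
```python
from h import *
o=bot.get_obs(); print(o["t"],o["eef_pos"],np.round(o["q"],2),o["contact_force"],o["gripper_width"]*85.4)
im=bot.read_camera("wrist");c=bot.camera_info("wrist");np.save("pics/w5.npy",im);cv2.imwrite("pics/w5.png",im[:,:,::-1])
R0=rq(o["tool_rot"]);print(R0.as_matrix().round(3).tolist())
```

```text
10.025 [0.48487147 0.3004576  0.30334643] [-0.92  0.09  0.01  2.06  0.68  0.79  0.13] [ 0.85051857 -0.89477556 -1.35526601] 33.36562401389906
[[-0.845, 0.086, 0.528], [0.072, 0.996, -0.046], [-0.53, -0.001, -0.848]]
```

View pics/w5.png

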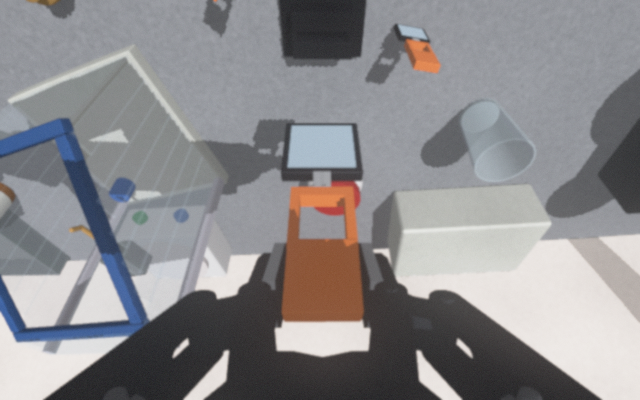

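Run:
```python
from h import *
o=bot.get_obs();c=bot.camera_info("wrist"); im=np.load("pics/w5.npy")
ft=(c,msk(im,*BL),np.s_[112:345,0:160])
# drop the blue pot etc
ft[1][180:225,110:200]*=1
ct={k:(bot.camera_info(k),np.load(f"pics/{k}0.npy")) for k in("top","side")}
W={"top":np.s_[148:228,295:378],"side":np.s_[135:225,252:350]}
L=[(ct[k][0],msk(ct[k][1],*BL),W[k]) for k in ct]
for S in ([ft],[ft,L[0]],[ft]+L): v,f=fit(S,frame_mask,[.616,0,.2]);print("frame",v.round(4),round(f,1),[round(s[1][s[2]].sum()/frame_mask(s[0],v)[s[2]].sum(),2) for s in S])
print(place(v,np.array([[.03,0,.165]])))
m=msk(im,*OG); Wm=np.s_[180:325,275:370]
# mirror in the hand: fit x,y,yaw with z offset from tcp
dz=o["eef_pos"][2]-.123
def g(c,v):
    h=hull(c,place(v,box(-6,6,-17,17,74,142))+[0,0,dz])
    e=np.minimum(hull(c,place(v,box(-6,-6,-12,12,78,106))+[0,0,dz]),hull(c,place(v,box(6,6,-12,12,78,106))+[0,0,dz]))
    return np.clip(h-e,0,1)
v2,f=fit([(c,m,Wm)],g,[.485,.3,-.09],(.005,.005,.03));print("mirror",v2.round(4),round(f,1),m[Wm].sum(),g(c,v2).sum())
pane=proj(c,place([.485,.3,-.088],box(-4,-4,-24,24,12,60))+[0,0,dz]);print("pane front px",pane.round(0).tolist())
for k in [.18,.21]:
  pre=place([v[0],v[1],v[2]],np.array([[-.035,0,.33]]))[0]; print(pre,tooldelta(pre,toolrot(v[2],np.radians(32),True),o))
  break
```

```text
frame [ 0.6199 -0.0087  0.1812] 1450.4 [np.float64(0.82)]
frame [ 0.619 -0.007  0.185] 1877.1 [np.float64(0.81), np.float64(0.85)]
frame [ 0.6194 -0.0067  0.1913] 2058.9 [np.float64(0.81), np.float64(0.85), np.float64(0.86)]
[[ 0.6488529 -0.0010412  0.165    ]]
mirror [ 0.4855  0.3011 -0.0846] 336.0 8114.0 8732.752941176472
pane front px [[284.0, 121.0], [278.0, 171.0], [355.0, 121.0], [361.0, 171.0], [284.0, 121.0], [278.0, 171.0], [355.0, 121.0], [361.0, 171.0]]
[ 0.5850381  -0.01339724  0.33      ] (array([ -8.2,   0.2, -13.6]), array([-11.85, -30.56,   4.7 ]))
```

Run:
```python
from h import *
o=bot.get_obs(); v=[.6185,-.0055,.192]
for s in (1,):
  pre=place(v,np.array([[-.035,0,.36]]))[0]; print(pre,tooldelta(pre,toolrot(v[2],np.radians(32),True),o))
print(tooldelta(o["eef_pos"]+[0,0,.057],rq(o["tool_rot"]),o))
```

```text
[ 0.58414314 -0.01217879  0.36      ] (array([ -8.2,   0.2, -13.6]), array([-13.37, -30.44,   2.11]))
(array([0., 0., 0.]), array([-3.04,  0.02, -4.82]))
```

carry_out:
  moves:
    - [[0,0,0],[-1.5,0,-2.4],3]
    - [[0,0,0],[-3,0,-4.8],3]
    - [[-1.2,0,-1.9],[-4.5,-4.3,-3.8],3]
    - [[-2.3,0,-3.9],[-6,-8.7,-2.8],3]
    - [[-3.5,0.1,-5.8],[-7.5,-13,-1.8],3]

```text
t: 10.7
eef_pos: [0.5278, 0.1651, 0.3574]
tool_rot: [0.275, -0.017, 0.961, 0.004]
contact_force: [0.3, 0.4, -0.3]
gripper_width: 0.387
```

Run:
```python
from h import *
o=bot.get_obs(); v=[.6185,-.0055,.192]
print(o["t"],o["eef_pos"],np.round(o["q"],2))
pre=place(v,np.array([[-.035,0,.36]]))[0]; print(pre,tooldelta(pre,toolrot(v[2],np.radians(32),True),o))
```

```text
10.7 [0.52784096 0.16506276 0.35744262] [-0.75 -0.07  0.17  2.09  0.47  0.68  0.73]
[ 0.58414314 -0.01217879  0.36      ] (array([-4.9, -0.1, -7.6]), array([ -4.38, -17.91,   2.47]))
```

carry_out:
  moves:
    - [[-1.2,0,-1.9],[-1.1,-4.5,0.6],3]
    - [[-2.4,0,-3.8],[-2.2,-9,1.2],3]
    - [[-3.7,0,-5.7],[-3.3,-13.5,1.9],3]
    - [[-4.9,0,-7.6],[-4.4,-17.9,2.5],3]
    - [[-4.9,0,-7.6],[-4.4,-17.9,2.5],3]

```text
t: 11.32
eef_pos: [0.5845, -0.0147, 0.3602]
tool_rot: [0.274, -0.089, 0.957, 0.026]
contact_force: [-0.2, 1.0, -0.4]
gripper_width: 0.386
```

Run:
```python
from h import *
o=bot.get_obs(); v=[.6185,-.0055,.192]
print(o["t"],o["eef_pos"],np.round(o["q"],2))
pre=place(v,np.array([[-.035,0,.26]]))[0]; print(pre,tooldelta(pre,toolrot(v[2],np.radians(32),True),o))
c=bot.camera_info("wrist");im=bot.read_camera("wrist");np.save("pics/w6.npy",im);cv2.imwrite("pics/w6.png",im[:,:,::-1])
print("hook px",proj(c,place(v,np.array([[30,0,165],[-3,0,174],[62,0,165]])/1e3)).round(0).tolist())
```

```text
11.325 [ 0.58447375 -0.01470788  0.36015832] [-0.65 -0.05  0.6   2.06 -0.08  0.57  1.77]
[ 0.58414314 -0.01217879  0.26      ] (array([-0.2, -0.1, -0.4]), array([5.29, 0.25, 8.51]))
hook px [[326.0, 130.0], [326.0, 107.0], [326.0, 154.0]]
```

View pics/w6.png

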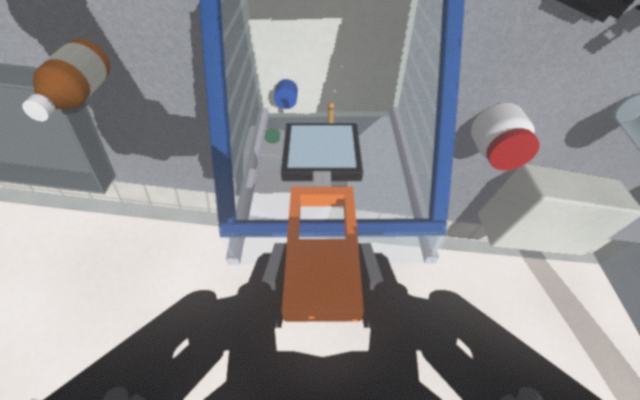

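Run:
```python
from h import *
o=bot.get_obs();c=bot.camera_info("wrist"); im=np.load("pics/w6.npy")
m=msk(im,*BL); w=np.zeros((400,640),bool); w[0:245,190:480]=1; w[70:120,265:305]=0; w[180:245,275:370]=0
v,f=fit([(c,m,w)],frame_mask,[.6185,-.0055,.192]);print("frame",v.round(4),round(f,1),m[w].sum()/frame_mask(c,v)[w].sum())
ct=bot.camera_info("top");it=np.load("pics/top0.npy"); wt=np.zeros((400,640),bool); wt[148:228,295:378]=1
v3,f=fit([(c,m,w),(ct,msk(it,*BL),wt)],frame_mask,[.6185,-.0055,.192]);print("frame+top",v3.round(4),round(f,1))
for a in (v,v3): print("hook px",proj(c,place(a,np.array([[30,0,165],[-3,0,174],[62,0,165]])/1e3)).round(1).tolist(),place(a,np.array([[30,0,165]])/1e3))
h=hsv(im); b=cv2.inRange(h,(10,100,80),(30,255,255)); ys,xs=np.nonzero(b[95:125,315:350]); print("brass",xs.mean()+315,ys.min()+95,ys.max()+95,[(r+95,round(xs[ys==r].mean()+315,1)) for r in range(30) if (ys==r).any()][::4])
# top picture: brass hook
b=cv2.inRange(hsv(it),(8,90,60),(30,255,255)); ys,xs=np.nonzero(b[160:190,325:345]); print("top brass",len(xs),[(r+160,round(xs[ys==r].mean()+325,1)) for r in range(30) if (ys==r).any()])
print("pred top",proj(ct,place(v3,np.array([[30,0,165],[-3,0,174],[62,0,165]])/1e3)).round(1).tolist())
ov=im.copy(); fm=frame_mask(c,v3); ov[...,0]=np.maximum(ov[...,0],(fm*255).astype(np.uint8)); cv2.imwrite("pics/ov6.png",cv2.resize(ov[0:250,190:480],None,fx=2,fy=2)[:,:,::-1])
```

```text
frame [6.141e-01 5.000e-04 2.024e-01] 2595.8 0.6949992585690317
frame+top [0.6149 0.0007 0.204 ] 2791.7
hook px [[330.8, 127.6], [331.1, 104.3], [330.7, 151.6]] [[0.64352135 0.00650894 0.165     ]]
hook px [[330.9, 128.3], [331.2, 105.0], [330.9, 152.2]] [[0.64427283 0.00678939 0.165     ]]
brass 330.671875 104 122 [(104, np.float64(331.0)), (108, np.float64(330.5)), (112, np.float64(330.5)), (116, np.float64(330.5)), (120, np.float64(330.5))]
top brass 25 [(167, np.float64(333.5)), (168, np.float64(333.5)), (169, np.float64(333.5)), (170, np.float64(334.0)), (171, np.float64(334.5)), (172, np.float64(334.5)), (173, np.float64(334.5)), (174, np.float64(334.5)), (175, np.float64(335.0)), (176, np.float64(335.0)), (177, np.float64(335.0)), (178, np.float64(335.5)), (179, np.float64(335.5)), (180, np.float64(336.0)), (181, np.float64(336.0)), (183, np.float64(337.0))]
pred top [[334.9, 175.7], [336.9, 184.6], [332.9, 166.6]]
```

View pics/ov6.png

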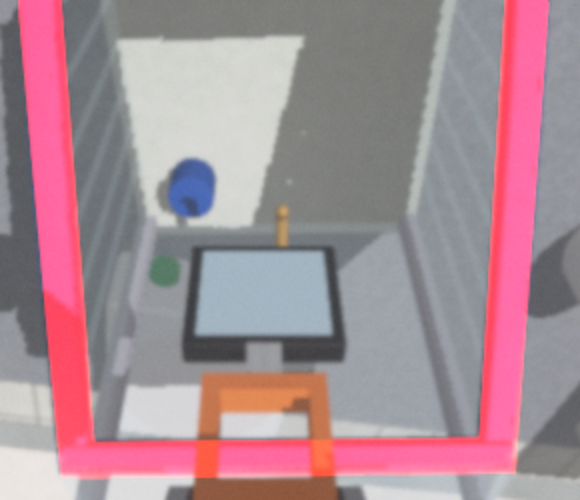

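```bash
cat >> h.py <<'E'
CAB=[.6144,.0005,.203]
def cabgo(x,y,z,o): return tooldelta(place(CAB,np.array([[x,y,z]])/1e3)[0],toolrot(CAB[2],np.radians(32),True),o)
def cabpos(o): return (R.from_euler("z",-CAB[2]).apply(o["eef_pos"]-[CAB[0],CAB[1],0])*1e3).round(1)
E
python3 - <<'E'
from h import *
o=bot.get_obs();print(cabpos(o))
print(cabgo(-35,0,360,o),cabgo(-35,0,260,o))
E
```

```text
[-32.2  -7.2 359.9]
(array([-0.5, -0.1, -0.8]), array([ 0.24,  0.71, -0.16])) (array([-0.5, -0.1, -0.8]), array([5.52, 0.71, 8.33]))
```

carry_out:
  moves:
    - [[-0.5,0,-0.8],[0.2,0.7,-0.1],3]
    - [[-0.5,0,-0.8],[1.5,0.7,2],3]
    - [[-0.5,0,-0.8],[2.9,0.7,4.1],3]
    - [[-0.5,0,-0.8],[4.2,0.7,6.2],3]
    - [[-0.5,0,-0.8],[5.5,0.7,8.3],3]

```text
t: 12.0
eef_pos: [0.5794, -0.0014, 0.2592]
tool_rot: [0.273, -0.101, 0.956, 0.029]
contact_force: [-0.4, 0.2, -1.0]
gripper_width: 0.387
```

Run:
```python
from h import *
o=bot.get_obs();print(cabpos(o),np.round(o["q"],2),o["contact_force"])
print(cabgo(-35,0,260,o),cabgo(-35,0,197,o),cabgo(30,0,197,o))
```

```text
[-34.6   5.2 259.2] [-0.62  0.09  0.6   2.2  -0.44  0.35  2.12] [-0.3616886   0.1925019  -1.01665267]
(array([ 0.3, -0.1,  0.4]), array([-0.01, -0.52, -0.09])) (array([ 0.3, -0.1,  0.4]), array([ 3.32, -0.53,  5.26])) (array([ 0.3, -0.1,  0.4]), array([-2.2 , -0.58,  8.7 ]))
```

carry_out:
  moves:
    - [[0.3,0,0.4],[0,-0.4,0],3]
    - [[0.3,0,0.4],[1.1,-0.53,1.7],3]
    - [[0.3,0,0.4],[2.2,-0.53,3.5],3]
    - [[0.3,0,0.4],[3.3,-0.53,5.2],3]
    - [[0.3,0,0.4],[3.3,-0.53,5.2],3]

```text
t: 12.62
eef_pos: [0.5803, -0.0087, 0.1984]
tool_rot: [0.273, -0.095, 0.957, 0.028]
contact_force: [-0.2, 0.4, -0.5]
gripper_width: 0.391
```

Run:
```python
from h import *
o=bot.get_obs();print(cabpos(o),np.round(o["q"],2),o["contact_force"])
print(cabgo(-35,0,197,o),cabgo(0,0,197,o),cabgo(30,0,197,o))
im=bot.read_camera("wrist");cv2.imwrite("pics/w7.png",im[:,:,::-1])
```

```text
[-35.3  -2.1 198.4] [-0.4   0.2   0.4   2.25 -0.83  0.23  2.5 ] [-0.18280974  0.37570924 -0.52785169]
(array([-0.1, -0.2, -0.2]), array([0.06, 0.21, 0.14])) (array([-0.1, -0.2, -0.2]), array([-2.92,  0.22,  1.98])) (array([-0.1, -0.2, -0.2]), array([-5.47,  0.24,  3.56]))
```

carry_out:
  moves:
    - [[-0.1,-0.2,-0.2],[-0.4,0.2,0.3],3]
    - [[-0.1,-0.2,-0.2],[-1.0,0.2,0.7],3]
    - [[-0.1,-0.2,-0.2],[-1.4,0.2,0.9],3]
    - [[-0.1,-0.2,-0.2],[-1.4,0.2,0.9],3]

```text
t: 13.18
eef_pos: [0.5972, -0.004, 0.1987]
tool_rot: [0.275, -0.097, 0.956, 0.027]
contact_force: [0.0, 0.8, -1.4]
gripper_width: 0.392
```

Run:
```python
from h import *
o=bot.get_obs();print(cabpos(o),np.round(o["q"],2),o["contact_force"])
print(cabgo(-18,0,197,o),cabgo(0,0,197,o),cabgo(30,0,197,o))
c=bot.camera_info("wrist");im=bot.read_camera("wrist");cv2.imwrite("pics/w7.png",im[:,:,::-1])
print(proj(c,place(CAB,np.array([[30,0,165],[-3,0,174],[62,0,165]])/1e3)).round(1).tolist())
h=hsv(im); b=cv2.inRange(h,(17,100,80),(30,255,255)); print(b.sum()/255)
```

```text
[-17.7  -0.9 198.7] [-0.4   0.23  0.39  2.22 -0.84  0.23  2.51] [ 0.01031934  0.78246793 -1.42464054]
(array([-0.1,  0.1,  0. ]), array([0.11, 0.09, 0.13])) (array([-0.1,  0.1,  0. ]), array([-1.41,  0.1 ,  1.09])) (array([-0.1,  0.1,  0. ]), array([-3.95,  0.1 ,  2.69]))
[[324.8, 262.1], [325.1, 247.1], [324.6, 283.8]]
0.0
```

View pics/w7.png

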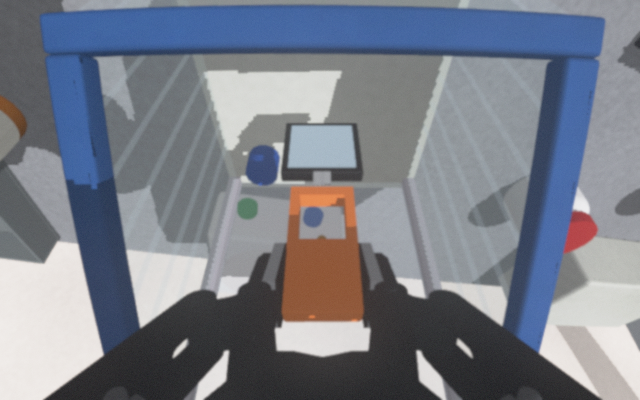

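carry_out:
  moves:
    - [[-0.1,0.1,0],[-0.4,0.1,0.4],3]
    - [[-0.1,0.1,0],[-0.9,0.1,0.7],3]
    - [[-0.1,0.1,0],[-1.4,0.1,1.1],3]
    - [[-0.1,0.1,0],[-1.9,0.1,1.4],3]
    - [[-0.1,0.1,0],[-1.9,0.1,1.4],3]

```text
t: 13.85
eef_pos: [0.62, 0.0015, 0.1967]
tool_rot: [0.274, -0.097, 0.956, 0.028]
contact_force: [-0.2, 0.2, -0.7]
gripper_width: 0.389
```

Run:
```python
from h import *
o=bot.get_obs();print(cabpos(o),np.round(o["q"],2),o["contact_force"])
print(cabgo(6,0,197,o),cabgo(30,0,197,o))
c=bot.camera_info("wrist");im=bot.read_camera("wrist");np.save("pics/w8.npy",im);cv2.imwrite("pics/w8.png",im[:,:,::-1])
print(proj(c,place(CAB,np.array([[30,0,165],[-3,0,174],[8,0,159]])/1e3)).round(1).tolist())
```

```text
[ 5.700e+00 -1.000e-01  1.967e+02] [-0.4   0.27  0.39  2.17 -0.85  0.24  2.5 ] [-0.17636263  0.1599682  -0.65569923]
(array([ 0.,  0., -0.]), array([-0.05,  0.01, -0.01])) (array([ 0.,  0., -0.]), array([-2.08,  0.01,  1.26]))
[[323.4, 245.7], [323.5, 225.3], [323.4, 214.5]]
```

carry_out:
  moves:
    - [[0,0,0],[-0.5,0,0.3],3]
    - [[0,0,0],[-1,0,0.6],3]
    - [[0,0,0],[-1.5,0,0.9],3]
    - [[0,0,0],[-2.1,0,1.25],3]
    - [[0,0,0],[-2.1,0,1.25],3]

```text
t: 14.52
eef_pos: [0.644, 0.0066, 0.1973]
tool_rot: [0.274, -0.097, 0.956, 0.028]
contact_force: [-1.1, -0.6, -1.3]
gripper_width: 0.388
```

Run:
```python
from h import *
o=bot.get_obs();print(cabpos(o),np.round(o["q"],2),o["contact_force"])
print(cabgo(30,0,182,o))
c=bot.camera_info("wrist");im=bot.read_camera("wrist");np.save("pics/w9.npy",im);cv2.imwrite("pics/w9.png",im[:,:,::-1])
pts=np.array([[30,0,165],[-3,0,174],[8,0,165],[8,0,159]])/1e3
print(proj(c,place(CAB,pts)).round(1).tolist())
cv2.imwrite("pics/w9c.png",cv2.resize(im[130:330,220:420],None,fx=3,fy=3,interpolation=cv2.INTER_CUBIC)[:,:,::-1])
b=cv2.inRange(hsv(im),(17,90,60),(30,255,255))[170:250,290:360]; ys,xs=np.nonzero(b); print(len(xs),[(r+170,round(xs[ys==r].mean()+290,1)) for r in range(80) if (ys==r).any()])
```

```text
[ 30.2  -0.  197.3] [-0.41  0.31  0.4   2.12 -0.84  0.26  2.48] [-1.0582439  -0.5795101  -1.28710127]
(array([ 0.,  0., -0.]), array([0.83, 0.  , 1.28]))
[[323.3, 219.7], [323.5, 190.5], [323.4, 191.9], [323.3, 182.6]]
384 [(183, np.float64(319.0)), (184, np.float64(319.2)), (185, np.float64(318.0)), (186, np.float64(319.0)), (187, np.float64(318.5)), (188, np.float64(318.5)), (189, np.float64(319.0)), (190, np.float64(319.0)), (191, np.float64(319.0)), (192, np.float64(318.5)), (193, np.float64(318.5)), (194, np.float64(319.4)), (195, np.float64(319.5)), (196, np.float64(319.0)), (197, np.float64(319.0)), (198, np.float64(319.0)), (199, np.float64(319.0)), (200, np.float64(319.4)), (201, np.float64(319.0)), (202, np.float64(318.5)), (203, np.float64(319.0)), (204, np.float64(319.0)), (205, np.float64(319.0)), (206, np.float64(319.0)), (207, np.float64(319.5)), (208, np.float64(319.5)), (209, np.float64(319.0)), (210, np.float64(319.0)), (211, np.float64(319.0)), (212, np.float64(319.9)), (213, np.float64(319.2)), (214, np.float64(320.0)), (215, np.float64(319.5)), (216, np.float64(319.5)), (217, np.float64(319.0)), (218, np.float64(319.0)), (219, np.float64(319.0)), (220, np.float64(319.0)), (221, np.float64(318.7)), (222, np.float64(319.0)), (223, np.float64(317.0)), (224, np.float64(319.5)), (225, np.float64(319.0)), (226, np.float64(321.0)), (227, np.float64(320.0)), (229, np.float64(320.0)), (230, np.float64(316.5)), (231, np.float64(318.3)), (232, np.float64(320.0)), (233, np.float64(317.3)), (234, np.float64(316.0)), (235, np.float64(319.0)), (236, np.float64(316.7))]
```

View pics/w9c.png

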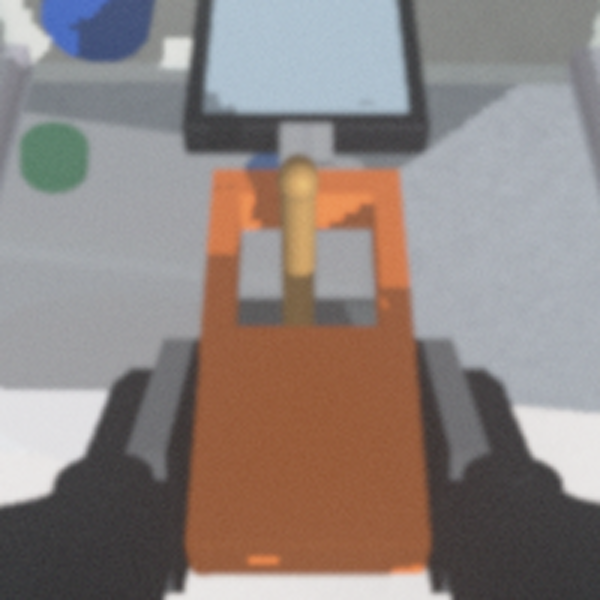

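carry_out:
  moves:
    - [[0,0,0],[0,-0.2,0],3]
    - [[0,0,0],[0.25,-0.2,0.38],3]
    - [[0,0,0],[0.5,-0.2,0.76],3]
    - [[0,0,0],[0.72,-0.2,1.12],3]
    - [[0,0,0],[0.72,-0.2,1.12],3]

```text
t: 15.2
eef_pos: [0.6433, 0.0042, 0.1833]
tool_rot: [0.274, -0.097, 0.956, 0.028]
contact_force: [0.3, -0.3, -0.5]
gripper_width: 0.392
```

Run:
```python
from h import *
o=bot.get_obs();print(cabpos(o),np.round(o["q"],2),o["contact_force"])
print(cabgo(30,-2,182,o),cabgo(30,-2,180,o))
```

```text
[ 29.1  -2.2 183.3] [-0.36  0.33  0.34  2.12 -0.9   0.24  2.54] [ 0.34039917 -0.29580532 -0.46190527]
(array([ 0. , -0.1, -0.1]), array([-0.01,  0.02,  0.16])) (array([ 0. , -0.1, -0.1]), array([0.09, 0.02, 0.33]))
```

carry_out:
  moves:
    - [[0,0,0],[0.04,0,0.07],3]
    - [[0,0,0],[0.08,0,0.13],3]
    - [[0,0,0],[0.08,0,0.13],3]

```text
t: 15.58
eef_pos: [0.6437, 0.0044, 0.1824]
tool_rot: [0.274, -0.097, 0.956, 0.028]
contact_force: [0.3, 0.0, -0.3]
gripper_width: 0.389
```

carry_out:
  moves:
    - [[0,0,0],[0.04,0,0.07],3]
    - [[0,0,0],[0.08,0,0.13],3]
    - [[0,0,0],[0.08,0,0.13],3]

```text
t: 15.95
eef_pos: [0.6439, 0.0044, 0.1817]
tool_rot: [0.275, -0.097, 0.956, 0.028]
contact_force: [-5.1, -0.1, 6.8]
gripper_width: 0.386
```

carry_out:
  moves:
    - [[0,0,0],[-0.04,0,-0.06],3.6]
    - [[0,0,0],[-0.04,0,-0.06],4.2]
    - [[0,0,0],[-0.04,0,-0.06],5]
    - [[0,0,0],[-0.04,0,-0.06],6]
    - [[0,0,0],[-0.04,0,-0.06],6.5]

```text
t: 16.58
eef_pos: [0.6436, 0.0043, 0.1814]
tool_rot: [0.274, -0.097, 0.956, 0.028]
contact_force: [-0.6, -0.1, 0.1]
gripper_width: 0.758
```

Run:
```python
from h import *
o=bot.get_obs();print(cabpos(o),np.round(o["q"],2),o["contact_force"],o["gripper_width"]*85.4)
im=bot.read_camera("wrist");np.save("pics/w10.npy",im)
m=msk(im,*OG)[150:340,270:380]; ys,xs=np.nonzero(m); print(xs.min()+270,xs.max()+270,ys.min()+150,ys.max()+150,len(xs))
m=msk(np.load("pics/w9.npy"),*OG)[150:340,270:380]; ys,xs=np.nonzero(m); print(xs.min()+270,xs.max()+270,ys.min()+150,ys.max()+150,len(xs))
```

```text
[ 29.4  -2.2 181.4] [-0.35  0.33  0.33  2.13 -0.91  0.23  2.55] [-0.61847879 -0.07545243  0.05228607] 64.77303488679046
283 361 187 321 7846
282 363 187 320 7941
```

carry_out:
  moves:
    - [[0,0,0],[0,0,-1],6.5]
    - [[0,0,0],[0,0,-2.5],6.5]
    - [[0,0,0],[0,0,-4],6.5]
    - [[0,0,0],[0,0,-5.5],6.5]
    - [[0,0,0],[0,0,-5.5],6.5]

```text
t: 17.25
eef_pos: [0.6152, -0.0016, 0.2296]
tool_rot: [0.275, -0.097, 0.956, 0.028]
contact_force: [-0.2, 0.8, -0.8]
gripper_width: 0.758
```

Run:
```python
from h import *
o=bot.get_obs();print(cabpos(o),np.round(o["q"],2),o["contact_force"])
print(tooldelta(o["eef_pos"],toolrot(CAB[2],np.radians(32),True),o))
c=bot.camera_info("wrist");im=bot.read_camera("wrist");np.save("pics/w11.npy",im)
print("pred grip corners",proj(c,place([.644,.0045,.203],box(-6,6,-17,17,165,201))).round(0).tolist())
m=msk(im,*OG); ys,xs=np.nonzero(m); print(xs.min(),xs.max(),ys.min(),ys.max(),len(xs))
```

```text
[  0.3  -2.3 229.6] [-0.53  0.22  0.54  2.16 -0.71  0.31  2.37] [-0.16908217  0.80599318 -0.78159823]
(array([ 0. ,  0.1, -0. ]), array([0., 0., 0.]))
pred grip corners [[297.0, 201.0], [294.0, 249.0], [349.0, 201.0], [353.0, 249.0], [298.0, 213.0], [295.0, 260.0], [348.0, 213.0], [352.0, 260.0]]
0 349 60 257 4348
```

carry_out:
  moves:
    - [[0,0,0],[0,0,-2.5],6.5]
    - [[0,0,0],[0,0,-5],6.5]
    - [[0,0,0],[0,0,-7.5],6.5]
    - [[0,0,0],[0,0,-10],6.5]
    - [[0,0,0],[0,0,-10],6.5]

```text
t: 17.92
eef_pos: [0.5635, -0.0121, 0.3143]
tool_rot: [0.276, -0.097, 0.956, 0.029]
contact_force: [1.0, 0.1, -0.5]
gripper_width: 0.76
```

carry_out:
  moves:
    - [[0,0,0],[0,0,-1.5],6.5]
    - [[0,0,0],[0,0,-2.5],6.5]
    - [[0,0,0],[0,0,-2.5],6.5]
    - [[0,0,0],[0,0,-2.5],6.5]
    - [[0,0,0],[0,0,-2.5],6.5]

```text
t: 18.55
eef_pos: [0.5502, -0.0148, 0.3334]
tool_rot: [0.274, -0.097, 0.957, 0.028]
contact_force: [0.3, 0.3, 0.0]
gripper_width: 0.76
```

Run:
```python
from h import *
o=bot.get_obs();print(o["t"],cabpos(o),np.round(o["q"],2),o["contact_force"])
r=[]
for i in range(2):
    c=bot.camera_info("wrist");im=bot.read_camera("wrist");r.append(im);[bot.read_camera("side") for _ in range(3)]
d=cv2.absdiff(cv2.GaussianBlur(r[0],(0,0),2),cv2.GaussianBlur(r[1],(0,0),2)); print("motion",d.max())
t=bot.read_camera("side")
a=cv2.resize(r[1][60:310,180:460],(448,400)); b=cv2.resize(t[130:270,240:360],(343,400),interpolation=cv2.INTER_CUBIC)
cv2.imwrite("pics/fin.png",np.hstack([a,b])[:,:,::-1])
print("pred grip",proj(c,place([.644,.0045,.203],box(-6,-6,-17,17,165,201))).round(0).tolist(),"pane",proj(c,place([.644,.0045,.203],box(-4,-4,-24,24,71,119))).round(0).tolist())
```

```text
18.55 [-66.   -2.1 333.4] [-0.77 -0.12  0.7   2.16  0.    0.52  1.71] [0.31668257 0.30904148 0.01040626]
motion 24
pred grip [[306.0, 165.0], [305.0, 191.0], [339.0, 165.0], [341.0, 191.0], [306.0, 165.0], [305.0, 191.0], [339.0, 165.0], [341.0, 191.0]] pane [[303.0, 114.0], [301.0, 138.0], [342.0, 114.0], [344.0, 138.0], [303.0, 114.0], [301.0, 138.0], [342.0, 114.0], [344.0, 138.0]]
```

carry_out:
  moves:
    - [[0,0,0],[0,0,0],6.5]
    - [[0,0,0],[0,0,0],6.5]
    - [[0,0,0],[0,0,0],6.5]
    - [[0,0,0],[0,0,0],6.5]
    - [[0,0,0],[0,0,0],6.5]

```text
t: 19.62
eef_pos: [0.5503, -0.0149, 0.3342]
tool_rot: [0.274, -0.097, 0.956, 0.028]
contact_force: [0.0, 0.4, -0.2]
gripper_width: 0.76
```

Run:
```python
from h import *
W=np.s_[90:200,290:360]
for i in range(8):
    im=bot.read_camera("wrist")
    m=msk(im,*OG)[145:198,295:352]; ys,xs=np.nonzero(m); h=hsv(im)[W]
    p=(cv2.inRange(h,(90,25,150),(115,110,255))>0); py,px=np.nonzero(p)
    b=np.nonzero(msk(im,*BL)[100:200,:])[1]
    print(np.round([xs.mean()+295,ys.mean()+145,xs.min()+295,xs.max()+295,ys.min()+145,ys.max()+145,len(xs),px.mean()+290,py.mean()+90,len(px),b.mean()],1))
d=bot.silhouettes("mirror_grip","wrist"); print([(round(x["score"],2),np.round(x["location"])) for x in d])
t=bot.read_camera("top");t0=np.load("pics/top0.npy")
s=bot.read_camera("side");s0=np.load("pics/side0.npy")
def cen(im,W,col):
    ys,xs=np.nonzero(cv2.inRange(hsv(im)[W],*col)); return len(xs),xs.mean().round(1) if len(xs) else 0,ys.mean().round(1) if len(ys) else 0
for n,W,col in (("small1",np.s_[310:360,235:262],OG),("small2",np.s_[270:315,312:333],OG),("weight",np.s_[245:272,345:370],((8,80,40),(30,255,255))),("pot",np.s_[205:225,278:292],BL)):
    print(n,cen(s0,W,col),cen(s,W,col))
for n,W,col in (("tub",np.s_[150:185,240:270],((0,100,60),(4,255,255))),("rack",np.s_[215:245,400:445],((45,80,30),(80,255,255)))): print(n,cen(t0,W,col),cen(t,W,col))
```

```text
[ 322.3  173.9  305.   339.   145.   197.  1438.   322.6  124.5  683.
  325. ]
[ 322.3  173.9  305.   339.   145.   197.  1443.   322.5  124.4  685.
  324.9]
[ 322.3  173.9  305.   339.   145.   197.  1443.   322.5  124.4  684.
  324.5]
[ 322.4  173.9  305.   339.   145.   197.  1439.   322.5  124.4  685.
  324.7]
[ 322.3  173.9  305.   339.   145.   197.  1446.   322.5  124.4  685.
  325. ]
[ 322.3  173.9  305.   339.   145.   197.  1442.   322.6  124.5  684.
  324.4]
[ 322.4  173.9  305.   339.   145.   197.  1441.   322.5  124.4  686.
  325.1]
[ 322.3  173.9  305.   339.   145.   197.  1443.   322.6  124.4  685.
  324.5]
[(0.84, array([321., 149.])), (0.48, array([634.,  47.]))]
small1 (219, np.float64(10.8), np.float64(18.0)) (222, np.float64(10.7), np.float64(17.9))
small2 (173, np.float64(10.0), np.float64(16.9)) (169, np.float64(10.0), np.float64(16.7))
weight (229, np.float64(13.0), np.float64(14.4)) (229, np.float64(12.9), np.float64(14.5))
pot (91, np.float64(6.7), np.float64(8.5)) (42, np.float64(4.6), np.float64(9.0))
tub (315, np.float64(13.3), np.float64(14.6)) (312, np.float64(13.2), np.float64(14.7))
rack (541, np.float64(24.3), np.float64(16.0)) (537, np.float64(24.1), np.float64(15.9))
```

```bash
python3 -c "
from station import bot
print(bot.hand_in())"
```

```text
the job is handed in; nothing more can be done
None
```

The mirror now hangs by its eye on the brass hook inside the cabinet. The gripper is fully withdrawn, and I handed the job in at about 20 s of the 58 s allowed.

I gripped the large orange block at a 32° tilt and lifted the mirror straight out of the stand. It then went over the frame, down through the opening and past the hook's upturned tip, and I lowered it onto the bar. Contact showed as about 7 N when it seated, and I released it there.

**Checks that passed:**
- **Hook in the eye:** before lowering, the wrist picture showed the hook bar passing through the eye. It was about 2 mm off centre, which I corrected.
- **Hanging still:** after the release and retreat, eight wrist pictures in a row showed the grip and pane steady to 0.1 pixel. The pane was within about 2 pixels of where a hung mirror should appear.
- **No unwanted contact:** the wrist force read about zero after the release, and never more than about 1.5 N on the way in and out.
- **Bystanders:** the two small look-alike mirrors, the weight, the tub and the rack had not moved in the pictures.

**Checks that disagreed or were not made:**
- **Motion check:** the first motion check just after the retreat reported some change between pictures. I did not trace whether that was the mirror or the arm. After a further second nothing moved.
- **Blue pot:** in the final side view it is only half visible. I take this to be the hung mirror in front of it, since the mirror's underside stayed above the pot's top, but I did not confirm it from another view.
- **Not re-checked:** I did not compare the bottle, beaker and screwdriver before and after. The last combined picture could not be viewed because the 12-picture limit was reached, so the final checks are numbers only.

On the way to the stand the last joint ran close to its limit, so I turned the gripper half a turn before grasping.

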